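Level the easel's ledge brackets and lay the ledge bar across

TASK

On the slanted table easel one of the two ledge brackets has been left one notch lower than the other. Lift it out of its notch, move it one notch up its rack and drop it fully home, level with the other bracket, which stays where it is; then lay the loose wooden ledge bar across both brackets, groove upwards, flat down in their cradles and about equally long at both ends, and let go. Leave the ruler, ink bottle and pencil tin as they are.

Things in the scene. Friction and masses are not known exactly. Their poses are not given: they have to be found in the camera images.
- easel: Fixed wooden table easel, open frame 300 long, 240 wide, sloping up at 30 degrees, low edge towards the robot. Origin: middle of its underside on the table; x points level towards its high edge, y across it, z up. Middle line y = 0; the rack strips' origins lie at x = 0, y = +100 and -100 (either may be rack_low), z = 117.
- rack_low: Fixed aluminium notched strip on one stile, 220 x 14 x 14, carrying the low bracket. Origin: mid-length on its underside; x points up the slope, y across, z square out of the slope (30 degrees from vertical). Six open-topped notches 14 wide, 9 deep, centred at x = -75, -45, -15, 15, 45, 75; strip top at z = 14. Bracket starts in the notch at -15 and belongs in that at 15.
- rack_high: The same notched strip on the other stile, level with rack_low and 200 away across the easel; same origin and axes. It carries the other bracket in its notch at x = 15.
- bracket_low: Loose dark steel slide bracket, 41 x 36, 70 to 140 g, the one a notch too low. Origin: middle of its base plate's underside, which lies on the strip top (rack z = 14) when home; axes as the rack's. Cross tab 8 wide reaches 8 below; side cheeks straddling the strip (2 play a side) reach 12 below. Cradle above: plate top z = 5, lips across the slope up to z = 24, 41 over outsides, 31 between.
- bracket_high: The same slide bracket on the other rack, already in its right notch (rack x = 15); 3 of play either way in the notch. Same origin and axes; its cradle floor is at its z = 5.
- ledge: Loose straight bar of the easel's wood, 270 long (its x), 26 wide (y), 24 tall (z), with a dark pencil groove along its top, 90 to 180 g. Starts lying groove up on the table at the left or right of the easel, pointing roughly away from the robot. Origin: middle of its underside. Its 26 width goes between the cradle lips, underside on the cradle floors; either end may be left.
- ruler: Flat aluminium ruler, 310 x 32 x 6, lying flat on the table on the side opposite the ledge bar. Origin: middle of its underside, x along it. Leave alone.
- ink: Amber glass ink bottle, 42 across, 75 tall, standing in front of the easel on the right. Origin: middle of its foot. Leave alone.
- tin: Black pencil tin, 150 x 70 x 25, lying flat on the far left, beyond whatever lies left of the easel. Origin: middle of its underside, x along it. Leave alone.
There are look-alikes about, which are no part of the job. Leave any purple look-alike of the bracket_high alone. What is shaped like the bracket_low but purple is not meant.

How it is judged:
By the outcome, as a careful person would: the job done as asked, in the order asked, and still so for the second after the job is handed in, with the robot touching nothing.
It also fails if it takes over 58 s, if anything falls off the work surface, if the arm or the gripper's body presses on something with over 40 N, if the wrist force passes 120 N, or if a joint passes its speed limit or range.

ROBOT

A 7-joint arm with a two-finger parallel gripper is mounted at the origin on the work surface. World frame = base frame: x ahead of the robot, y to its left, z up, the work surface at z = 0. Lengths are in m, angles in rad, forces in N, time in s.
With the tool pointing down it reaches from about 0.4 to 0.85 m from the base axis. Payload 6.9 kg.
Tool frame: the origin (TCP) lies at the very end of the fingers, on their centre line; the grasp point (between the pads) lies 19 mm behind it; z points along the fingers, y is the line along which they close (so a half turn about z gives the same grasp; the last joint's range is limited). The gripper opens to 85 mm and grips with 20 to 120 N. Pads are 22 mm wide; open, the fingers measure 114 mm over their backs; the gripper's body (76 mm by 85 mm) begins 54 mm behind the grasp point. The pads swing forward as they close: fully open they stand 13 mm farther back than shut.
Start: joints at [1.431, 0.507, -0.238, 1.5, 0.126, 1.149, -0.155], TCP at [0.151, -0.606, 0.231] pointing down, gripper open.
Joint ranges: [-3.08, 3.08], [-0.24, 2.05], [-1.43, 1.35], [0, 2.5], [-1.52, 4.66], [0.17, 1.96], [-2.89, 2.89]. Speed limits (rad/s): [2.39, 2.39, 3.14, 3.14, 3.14, 3.14, 3.14].

INTERFACE

Orientations are given as [roll, pitch, yaw] about the fixed x, y, z axes, in that order (R = Rz(yaw) Ry(pitch) Rx(roll)).
In Python, from rig import monitor, imaging, order gives the robot as it stands.
- The arm moves only by the shell command python3 -m handwheel 'ROWS' [FORCE]. ROWS is a JSON object of lists of equal length, an entry for each row: "slide": the shift along the tool's x, y, z in units of 15 cm (1.0 is 15 cm), a list of three; "rotation": the turn, a rotation vector about the tool's x, y, z in units of 2 pi rad (1.0 is 2 pi rad), a list of three; "claw": the opening, from 0 (shut) to 1 (fully open). A call has 1 to 10 rows; each row is the pose to reach, as a shift and turn from the pose commanded when the call began, along the tool's axes at that moment, turning the shorter way round; what a row does not reach only later rows make up. A row lasts 1/12 s, in which the tool goes at most 41.7 mm and 7.16 degrees, less where a joint would pass 70% of its speed; a pose out of reach is approached as far as the arm can. A call with a number of a shift or a turn outside -1 to 1 is refused whole. A call with a gripper value outside its range is refused whole. The fingers move at their own pace and stop on an object; FORCE is the grip in N (left out, the last holds). Time passes only in rows, so rows that repeat a pose let the fingers close. It gives the time, the measured TCP pose, the force, the opening and the grip force at its end, in the units of the state.
- monitor.observe(): the state, without advancing time (a new reading comes with each control period).
- imaging.read_camera(name): name is "scene" or "top" or "wrist"; returns a dict with "color" (420x560x3 uint8, red, green, blue), "depth" (420x560 float32, m along the optical axis (not along the pixel's ray), 0 where there is no reading), "K" (3x3 intrinsics, pixels), "camera_from_world" (4x4, takes a point from world to camera coordinates). Camera axes: x right, y down, z forward; pixel columns grow to the right and rows downward; lengths in m; the calibration is good to about 2 mm. A picture is of the moment at which its call begins.
- order.job_done(): hands the job in; it is judged then, once.
The state is a dict: "time_s": time; "joints": joint angles; "qvel": joint speeds; "joint_torque": joint torques, N m; "eef_pos": TCP position; "orientation": TCP orientation; "wrist_force": force on the tool from outside, world axes, zero at the start; "ft_torque": the same for the moment, N m; "grip_width": finger opening in m; "finger_force": force on a finger pad.
Only numpy, scipy, OpenCV 4.12 (cv2) and the standard library are available. Lean on these libraries where they do the work, as an engineer would, in place of code of your own. Each camera call takes 0.05 s, during which the arm holds its last target. There are 200 camera calls.

## Working session

There is one attempt and no reset: what is moved stays moved. The work goes in short steps, Python scripts to look and compute and a shell command to move; the robot and the scene stay as the last step left them, time stands still between calls to the robot, and variables do not carry over. Pictures are saved under pics/ and viewed, at most 10 in all, crops included, and the job is handed in when it is done.

```bash
mkdir -p pics; ls; cat > h.py <<'E'
import numpy as np, cv2
from rig import monitor, imaging, order
from scipy.spatial.transform import Rotation as R
def cam(n): 
    return imaging.read_camera(n)
def save(c,f,crop=None,s=1):
    im=c["color"][:,:,::-1]
    if crop: im=im[crop[1]:crop[3],crop[0]:crop[2]]
    cv2.imwrite(f,cv2.resize(im,None,fx=s,fy=s,interpolation=cv2.INTER_CUBIC))
def pt(c,u,v):
    d=c["depth"][int(round(v)),int(round(u))]
    p=np.linalg.inv(c["K"])@[u,v,1]*d
    return (np.linalg.inv(c["camera_from_world"])@np.r_[p,1])[:3]
def cloud(c):
    v,u=np.mgrid[0:420,0:560]; d=c["depth"]
    p=np.stack([u*d,v*d,d],-1)@np.linalg.inv(c["K"]).T
    T=np.linalg.inv(c["camera_from_world"])
    return p@T[:3,:3].T+T[:3,3]
E
python3 - <<'E'
from h import *
s=monitor.observe(); print(s)
ims=[]
for n in("top","scene"):
    c=cam(n); np.savez(n+"0.npz",**c); save(c,f"pics/{n}0.png",s=1.4)
    print(n,c["camera_from_world"].round(3).tolist())
E
```

```text
pics
{'time_s': 0.0, 'joints': array([ 1.43149883,  0.50836129, -0.23750957,  1.50113264,  0.12568365,
        1.14888857, -0.15477538]), 'qvel': array([ 1.92826177e-03, -1.16953484e-03,  5.65702124e-04,  9.26391258e-05,
       -5.47351808e-04, -5.86675234e-04,  1.19195098e-03]), 'joint_torque': array([ 2.72722464e-04, -6.20588493e+01, -2.18584813e+00, -2.49648607e+01,
        1.29658499e-02,  1.20674583e-02,  2.12427324e-05]), 'eef_pos': array([ 0.15127547, -0.60590076,  0.23041464]), 'orientation': array([-3.13978953e+00,  2.20536242e-05,  2.44819422e-01]), 'wrist_force': array([-0.27592472, -0.96921933,  0.15717088]), 'ft_torque': array([ 0.02684066, -0.00350607,  0.0037252 ]), 'finger_force': 0.0, 'grip_width': 0.08527401472786221}
top [[-0.028, -1.0, 0.015, 0.065], [-0.987, 0.025, -0.158, 0.478], [0.158, -0.019, -0.987, 0.991], [0.0, 0.0, 0.0, 1.0]]
scene [[0.243, 0.97, 0.019, -0.197], [0.508, -0.111, -0.854, -0.132], [-0.826, 0.217, -0.52, 1.509], [0.0, 0.0, 0.0, 1.0]]
```

View pics/top0.png

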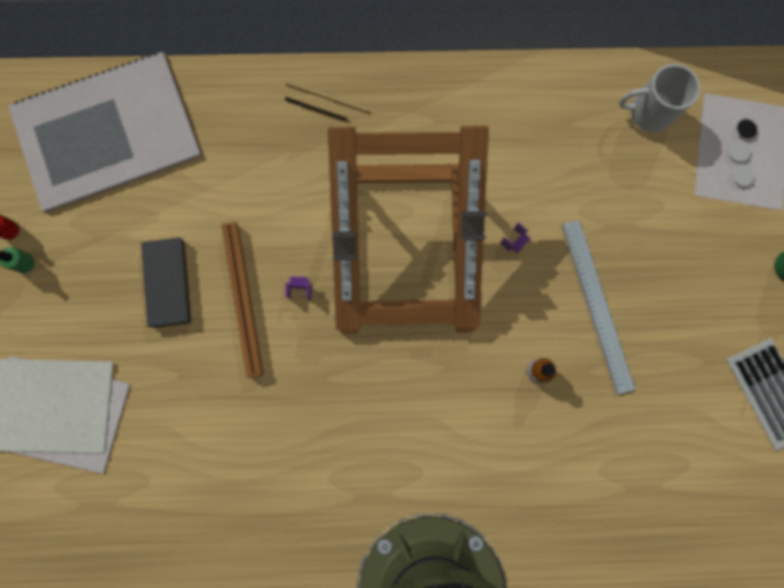

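View pics/scene0.png

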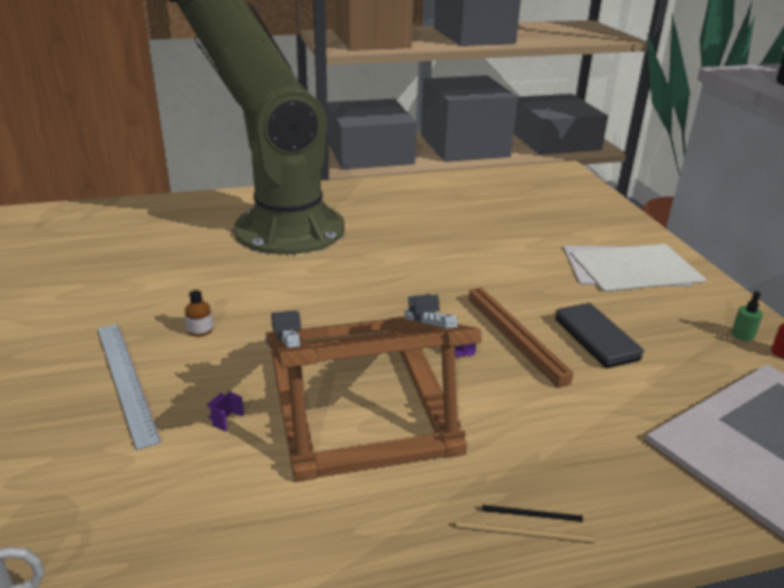

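Top view (1.4x): the things that could be taken for bracket_low are the dark bracket at (345,245) on the left rack, the dark bracket at (473,225) on the right rack and the purple look-alikes at (300,287) and (516,238). The left one is lower (nearer the robot) and dark, so I choose that. The ledge is at (243,300), left of the easel. The ruler is at right, the ink at (543,370) and the tin at (166,282).

```bash
python3 - <<'E'
from h import *
for n in("top","scene"):
    c=dict(np.load(n+"0.npz")); P=cloud(c); np.save(n+"P.npy",P)
    col=c["color"].astype(int); mx=col.max(-1);mn=col.min(-1)
    x,y,z=P[...,0],P[...,1],P[...,2]
    ok=c["depth"]>0
    print(n, "K",c["K"][0,0])
    # top view rough location
    if n=="top":
        for nm,u,v in[("low",345,245),("high",473,225),("ledgeA",232,226),("ledgeB",255,374),("lstripT",343,165),("lstripB",347,297),("rstripT",475,163),("rstripB",470,296),("easelTL",336,132),("ink",543,370),("tin",166,282),("pur1",300,282),("ruler",597,305)]:
            print(nm,pt(c,u/1.4,v/1.4).round(4))
    # strips: bright grey, z>.06
    g=ok&(mx-mn<30)&(mx>95)&(z>.06)&(z<.25)&(x>.25)&(x<.85)
    d=ok&(mx-mn<25)&(mx<90)&(z>.06)&(z<.25)&(x>.25)&(x<.85)
    for nm,m in(("strip",g),("dark",d)):
        for sname,sd in(("L",y>-0.02),("R",y<=-0.02)):
            k=m&sd&(abs(y)<.3)
            if k.sum()>5:
                Q=P[k]; mu=np.median(Q,0); U=np.linalg.svd(Q-Q.mean(0))[2]
                print(nm,sname,k.sum(),mu.round(4),U[0].round(3),Q.min(0).round(3),Q.max(0).round(3))
    k=ok&(z>.018)&(z<.032)&(y>.1)&(y<.35)&(mx-mn>25)
    Q=P[k]; 
    lab,L=cv2.connectedComponentsWithStats(k.astype(np.uint8))[1:3]
    for i in range(1,len(L)):
        if L[i,4]>60:
            Q=P[lab==i]; U=np.linalg.svd(Q-Q.mean(0),full_matrices=False)[2]; t=(Q-Q.mean(0))@U[0]
            w=(Q-Q.mean(0))@np.cross(U[0],[0,0,1])
            print("ledge",L[i],Q.mean(0).round(4),U[0].round(3),t.min(),t.max(),w.min(),w.max(),np.median(Q[:,2]))
E
```

```text
top K 436.0319663218896
low [0.5465 0.1232 0.1262]
high [ 0.57   -0.0758  0.1404]
ledgeA [0.6099 0.3235 0.025 ]
ledgeB [0.3547 0.2826 0.022 ]
lstripT [0.6564 0.1213 0.1798]
lstripB [0.4721 0.1239 0.0784]
rstripT [ 0.6535 -0.0764  0.1844]
rstripB [ 0.4687 -0.0752  0.0781]
easelTL [0.7026 0.1301 0.194 ]
ink [ 0.3467 -0.1879  0.0707]
tin [0.5144 0.4346 0.0237]
pur1 [0.5075 0.2058 0.0306]
ruler [ 0.4586 -0.3075  0.0047]
strip L 438 [0.5961 0.126  0.1428] [-0.867  0.012 -0.498] [0.47  0.117 0.061] [0.667 0.134 0.186]
strip R 466 [ 0.5978 -0.0732  0.1414] [-0.868  0.011 -0.497] [ 0.468 -0.087  0.062] [ 0.664 -0.066  0.186]
dark L 437 [0.5471 0.1202 0.1277] [-0.885  0.028 -0.465] [0.475 0.107 0.061] [0.663 0.141 0.178]
dark R 488 [ 0.5657 -0.0799  0.1398] [-0.863 -0.413 -0.291] [ 0.34  -0.203  0.063] [ 0.657 -0.058  0.18 ]
ledge [ 158  158   30  112 1262] [0.4826 0.3062 0.024 ] [-0.985 -0.172  0.001] -0.13806225951008 0.132082943205914 -0.013061690309380355 0.014116016828765988 0.024078154549192377
scene K 505.76581802511606
strip L 224 [0.626  0.1179 0.1618] [0.886 0.006 0.464] [0.48  0.109 0.072] [0.686 0.141 0.186]
strip R 148 [ 0.658  -0.0776  0.175 ] [ 0.927 -0.062  0.371] [ 0.542 -0.093  0.101] [ 0.685 -0.056  0.185]
dark L 322 [0.5624 0.1159 0.1377] [0.87  0.057 0.489] [0.484 0.106 0.068] [0.66  0.14  0.169]
dark R 336 [ 0.5857 -0.0836  0.1537] [0.848 0.432 0.307] [ 0.347 -0.204  0.061] [ 0.661 -0.06   0.17 ]
ledge [335 205  74  67 929] [0.5015 0.3073 0.0241] [ 0.985  0.172 -0.001] -0.14871184709216786 0.12154521684919012 -0.01699520627589687 0.013618523704814145 0.024460533583032795
ledge [ 287  249   46   72 1000] [0.6247 0.1194 0.0238] [ 0.999 -0.037  0.014] -0.12372758053360595 0.099285819620982 -0.020554250191354612 0.016255247364374587 0.0228365545772109
```

```bash
cat >> h.py <<'E'
YAW=-0.013
sx=np.array([.866*np.cos(YAW),.866*np.sin(YAW),.5]); ny=np.array([-np.sin(YAW),np.cos(YAW),0]); nz=np.cross(sx,ny)
RB=np.stack([-ny,sx,-nz],1)   # tool x,y,z for work on the slope: y up the slope, z into it
RB[:,0]=np.cross(RB[:,1],RB[:,2])
def down(yaw): # tool down, tool y azimuth = yaw
    y=np.array([np.cos(yaw),np.sin(yaw),0]); z=np.array([0,0,-1.]); return np.stack([np.cross(y,z),y,z],1)
def plan(*wps,s=None):
    s=s or monitor.observe(); p=s["eef_pos"]; M=R.from_euler("xyz",s["orientation"]).as_matrix()
    for q,N in wps:
        q=np.asarray(q,float); N=M if N is None else N
        d=M.T@(q-p)/.15; r=R.from_matrix(M.T@N).as_rotvec()
        print("slide",d.round(4).tolist(),"rot",(r/2/np.pi).round(4).tolist(),"rows",np.ceil(max(np.linalg.norm(d)*150/41.7,np.degrees(np.linalg.norm(r))/7.16)*10)/10)
        p,M=q,N
E
python3 - <<'E'
from h import *
P=np.load("topP.npy"); c=dict(np.load("top0.npz")); col=c["color"].astype(int); mx=col.max(-1);mn=col.min(-1)
for y0 in(.123,-.076):
  o=np.array([.565,y0,.129])
  L=(P-o)@np.stack([sx,ny,nz],1)
  k=(abs(L[...,0])<.06)&(abs(L[...,1])<.03)&(L[...,2]>.0195)&(L[...,2]<.03)&(c["depth"]>0)
  Q=L[k]; print(k.sum(),np.percentile(Q,[1,5,50,95,99],axis=0).round(4).tolist())
  k=(abs(L[...,0])<.06)&(abs(L[...,1])<.005)&(c["depth"]>0); Q=L[k]
  b=np.round(Q[:,0]/.004).astype(int)
  print([(i*4,round(float(np.median(Q[b==i,2]))*1e3 if 0 else float(np.median(Q[b==i,2])*1e3),1)) for i in sorted(set(b))])
over=np.array([.552,.123,.1216])+.11*nz
plan(([.27,-.48,.28],None),([.42,-.30,.29],down(-.6)),([.49,-.1,.28],down(0)),([.48,.05,.25],None),(over,RB))
E
```

```text
90 [[-0.0354, -0.0167, 0.0199], [-0.0353, -0.0151, 0.021], [0.0004, -0.0001, 0.0236], [0.005, 0.016, 0.0268], [0.0053, 0.018, 0.0277]]
[(np.int64(-60), 0.4), (np.int64(-56), -0.0), (np.int64(-52), -3.1), (np.int64(-48), -8.4), (np.int64(-36), 23.8), (np.int64(-32), 17.4), (np.int64(-28), 6.2), (np.int64(-24), 5.1), (np.int64(-20), 4.8), (np.int64(-16), 3.8), (np.int64(-12), 5.6), (np.int64(-8), 5.4), (np.int64(-4), 7.7), (np.int64(0), 25.9), (np.int64(4), 14.3), (np.int64(8), -8.6), (np.int64(12), -9.2), (np.int64(16), -8.1), (np.int64(20), -9.0), (np.int64(24), 0.6), (np.int64(28), -0.2), (np.int64(32), 1.7), (np.int64(36), -0.7), (np.int64(40), -7.9), (np.int64(44), -8.5), (np.int64(48), -6.5), (np.int64(52), -0.1), (np.int64(56), -0.9), (np.int64(60), 1.4)]
85 [[-0.0069, -0.0176, 0.0207], [-0.006, -0.0161, 0.0211], [0.0288, -0.0004, 0.0248], [0.033, 0.0155, 0.0277], [0.0332, 0.0168, 0.0281]]
[(np.int64(-60), 2.1), (np.int64(-56), -3.0), (np.int64(-52), -7.9), (np.int64(-48), -8.3), (np.int64(-44), -7.6), (np.int64(-40), 2.1), (np.int64(-36), 1.9), (np.int64(-32), 1.3), (np.int64(-28), 1.2), (np.int64(-24), -3.0), (np.int64(-20), -6.4), (np.int64(-16), -6.8), (np.int64(-4), 19.7), (np.int64(0), 6.9), (np.int64(4), 6.4), (np.int64(8), 6.7), (np.int64(12), 5.9), (np.int64(16), 5.5), (np.int64(20), 7.1), (np.int64(24), 6.8), (np.int64(28), 25.8), (np.int64(32), 14.1), (np.int64(36), -6.6), (np.int64(40), -7.3), (np.int64(44), -7.8), (np.int64(48), 0.7), (np.int64(52), 2.3), (np.int64(56), 1.4), (np.int64(60), 1.9)]
slide [0.9712, -0.6233, -0.3289] rot [0.0, 0.0, 0.0] rows 4.4
slide [1.261, -0.922, -0.0652] rot [-0.0002, -0.0001, -0.1155] rows 5.9
slide [1.3639, -0.3677, 0.0667] rot [0.0, 0.0, -0.0955] rows 5.1
slide [1.0, -0.0667, 0.2] rot [0.0, 0.0, 0.0] rows 3.7
slide [0.4914, 0.1134, 0.2209] rot [-0.0833, -0.0005, 0.002] rows 4.2
```

```bash
python3 -m handwheel '{"slide":[[0.97,-0.62,-0.33],[0.97,-0.62,-0.33],[0.97,-0.62,-0.33],[0.97,-0.62,-0.33],[0.97,-0.62,-0.33]],"rotation":[[0,0,-0.02],[0,0,-0.04],[0,0,-0.06],[0,0,-0.08],[0,0,-0.1]],"claw":[1,1,1,1,1]}'
python3 - <<'E'
from h import *
plan(([.40,-.35,.29],down(-.5)),([.47,-.2,.29],down(0)),([.48,-.06,.29],None),([.48,.05,.25],RB))
E
```

```text
time_s: 0.52
eef_pos: [0.2757, -0.4759, 0.2828]
orientation: [3.139, -0.002, 0.884]
wrist_force: [1.0, 0.7, 0.1]
grip_width: 0.0853
finger_force: 0.0
slide [1.1745, 0.1081, -0.0451] rot [0.0005, -0.0003, -0.0298] rows 4.3
slide [1.1013, -0.0699, 0.0] rot [0.0, 0.0, -0.0796] rows 4.1
slide [0.9333, 0.0667, 0.0] rot [0.0, 0.0, 0.0] rows 3.4
slide [0.7333, 0.0, 0.2667] rot [-0.0833, -0.0005, 0.002] rows 4.2
```

```bash
python3 -m handwheel '{"slide":[[0.3,0.03,0],[0.6,0.06,0],[0.9,0.1,0],[1,0.1,-0.04],[1,0.1,-0.04]],"rotation":[[0,0,-0.02],[0,0,-0.04],[0,0,-0.06],[0,0,-0.08],[0,0,-0.1]],"claw":[1,1,1,1,1]}'
python3 - <<'E'
from h import *
plan(([.46,-.23,.29],down(0)),([.48,-.09,.29],None),([.48,.05,.25],RB))
E
```

```text
time_s: 0.93
eef_pos: [0.3835, -0.37, 0.288]
orientation: [3.138, -0.002, 1.511]
wrist_force: [-0.1, -0.2, 1.6]
grip_width: 0.0854
finger_force: 0.0
slide [0.9623, 0.4528, -0.0101] rot [0.0006, -0.0003, -0.0096] rows 3.9
slide [0.9333, 0.1333, 0.0] rot [0.0, 0.0, 0.0] rows 3.4
slide [0.9333, 0.0, 0.2667] rot [-0.0833, -0.0005, 0.002] rows 4.2
```

```bash
python3 -m handwheel '{"slide":[[0.96,0.45,0],[0.96,0.45,0],[0.96,0.45,0],[0.96,0.45,0]],"rotation":[[0,0,-0.01],[0,0,-0.01],[0,0,-0.01],[0,0,-0.01]],"claw":[1,1,1,1]}'
python3 -m handwheel '{"slide":[[0.95,0.13,0],[0.95,0.13,0],[0.95,0.13,0],[0.95,0.13,0]],"rotation":[[0,0,0],[0,0,0],[0,0,0],[0,0,0]],"claw":[1,1,1,1]}'
python3 - <<'E'
from h import *
plan(([.48,.05,.25],RB),(np.array([.552,.123,.1216])+.11*nz,RB))
E
```

```text
time_s: 1.27
eef_pos: [0.4574, -0.2345, 0.2867]
orientation: [3.141, -0.001, 1.559]
wrist_force: [0.4, -0.4, -0.2]
grip_width: 0.0854
finger_force: 0.0
time_s: 1.6
eef_pos: [0.4781, -0.0891, 0.2871]
orientation: [3.141, -0.002, 1.564]
wrist_force: [0.7, -0.3, 0.4]
grip_width: 0.0855
finger_force: 0.0
slide [0.9271, 0.0061, 0.2494] rot [-0.0832, -0.0006, 0.0008] rows 4.2
slide [0.4928, -0.0178, 0.2448] rot [-0.0, 0.0, 0.0] rows 2.0
```

```bash
python3 -m handwheel '{"slide":[[0.93,0,0.2],[0.93,0,0.2],[0.93,0,0.2],[0.93,0,0.2],[0.93,0,0.2]],"rotation":[[-0.083,0,0.001],[-0.083,0,0.001],[-0.083,0,0.001],[-0.083,0,0.001],[-0.083,0,0.001]],"claw":[1,1,1,1,1]}'
python3 - <<'E'
from h import *
plan((np.array([.552,.123,.1216])+.11*nz,RB))
E
```

```text
time_s: 2.02
eef_pos: [0.477, 0.0489, 0.2561]
orientation: [2.616, -0.003, 1.559]
wrist_force: [-0.5, -1.4, 0.4]
grip_width: 0.0854
finger_force: 0.0
slide [0.4993, -0.0217, 0.2914] rot [0.0003, -0.0005, -0.0001] rows 2.1
```

```bash
python3 -m handwheel '{"slide":[[0.5,-0.02,0.29],[0.5,-0.02,0.29],[0.5,-0.02,0.29],[0.5,-0.02,0.29]],"rotation":[[0,0,0],[0,0,0],[0,0,0],[0,0,0]],"claw":[1,1,1,1]}'
python3 - <<'E'
from h import *
c=cam("wrist"); np.savez("w1.npz",**c); save(c,"pics/w1.png",s=1.4)
s=monitor.observe(); o=np.array([.565,.123,.129]); B=np.stack([sx,ny,nz],1)
print(((s["eef_pos"]-o)@B).round(4))
P=cloud(c); L=(P-o)@B; col=c["color"].astype(int)
k=(abs(L[...,0])<.06)&(abs(L[...,1])<.03)&(L[...,2]>.0195)&(L[...,2]<.03)&(c["depth"]>0)
Q=L[k]; print(k.sum(),np.percentile(Q,[1,5,50,95,99],axis=0).round(4).tolist())
k=(abs(L[...,0])<.09)&(abs(L[...,1])<.004)&(c["depth"]>0); Q=L[k]; b=np.round(Q[:,0]/.003).astype(int)
print([(int(i)*3,round(float(np.median(Q[b==i,2])*1e3),1)) for i in sorted(set(b))])
c=cam("top");np.savez("top1.npz",**c)
E
```

```text
time_s: 2.35
eef_pos: [0.5005, 0.1198, 0.2172]
orientation: [2.619, -0.002, 1.551]
wrist_force: [0.2, -0.4, 0.1]
grip_width: 0.0853
finger_force: 0.0
[-0.0119  0.0008  0.1078]
577 [[-0.0356, -0.0147, 0.0207], [-0.0351, -0.0132, 0.0218], [0.0002, 0.0035, 0.0234], [0.0048, 0.0186, 0.0246], [0.0051, 0.0199, 0.0251]]
[(-90, -0.2), (-87, -0.3), (-84, -0.4), (-81, -8.4), (-78, 177.7), (-75, 176.5), (-72, 176.8), (-69, 174.6), (-66, 172.4), (-63, 172.7), (-60, -0.2), (-57, 158.4), (-54, 146.0), (-51, 188.6), (-48, 188.8), (-45, -9.1), (-42, -9.0), (-39, -9.1), (-36, 23.3), (-33, 23.6), (-30, 8.0), (-27, 5.0), (-24, 4.7), (-21, 4.8), (-18, 4.9), (-15, 4.9), (-12, 4.7), (-9, 4.8), (-6, 5.1), (-3, 4.8), (0, 8.7), (3, 23.8), (6, 22.2), (9, -8.5), (12, -9.0), (15, -9.2), (18, -9.1), (21, -8.5), (24, -0.1), (27, 188.8), (30, 145.4), (33, 158.5), (36, 0.0), (39, 173.0), (42, 172.1), (45, 173.3), (48, 189.8), (51, 175.5), (54, 176.9), (57, -0.1), (60, -0.3), (63, -0.2), (66, -0.1), (69, -9.0), (72, -9.3), (75, -9.2), (78, -9.1), (81, -6.7), (84, -0.2), (87, -0.4), (90, -0.3)]
```

View pics/w1.png

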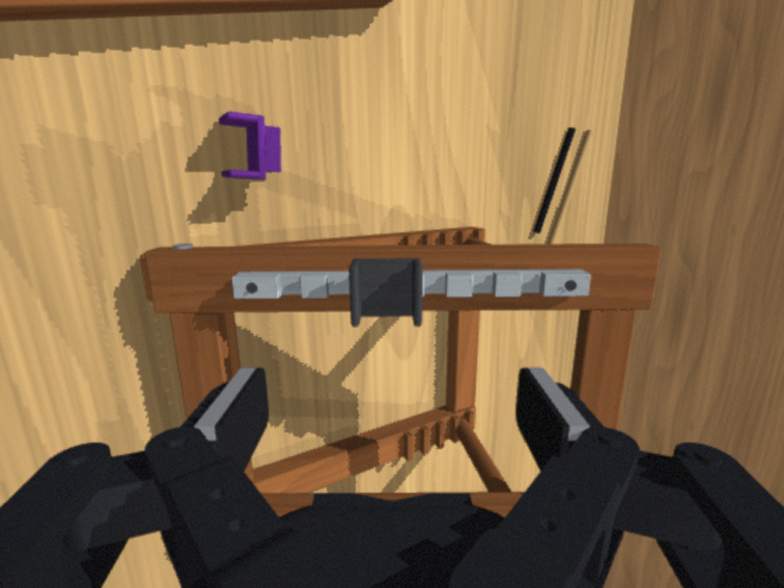

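The crop (1.4x) shows the dark bracket at (386,290) on the left rack, with a purple look-alike well off at (255,147). Wrist and top views agree: bracket centre at rack x ≈ -15.3, plate top 4.8 and lips 23.5 above the strip.

```bash
python3 - <<'E'
from h import *
o=np.array([.565,.123,.129]); B=np.stack([sx,ny,nz],1)
plan((o+B@[-.0153,.0015,.030],RB),(o+B@[-.0153,.0015,.002],RB))
E
```

```text
slide [0.0142, -0.0172, 0.5222] rot [-0.0006, -0.0005, -0.0003] rows 1.9
slide [0.0, 0.0, 0.1867] rot [-0.0, 0.0, 0.0] rows 0.7
```

```bash
python3 -m handwheel '{"slide":[[0.014,-0.017,0.25],[0.014,-0.017,0.5],[0.014,-0.018,0.6],[0.014,-0.02,0.66],[0.014,-0.021,0.7],[0.014,-0.022,0.708],[0.014,-0.022,0.708]],"rotation":[[0,-0.0005,0],[0,-0.0005,0],[0,-0.0005,0],[0,-0.0005,0],[0,-0.0005,0],[0,-0.0005,0],[0,-0.0005,0]],"claw":[1,1,1,1,1,1,1]}' 40
python3 - <<'E'
from h import *
o=np.array([.565,.123,.129]); B=np.stack([sx,ny,nz],1)
print(((monitor.observe()["eef_pos"]-o)@B).round(4))
E
python3 -m handwheel '{"slide":[[0,0,0],[0,0,0],[0,0,0],[0,0,0],[0,0,0],[0,0,0],[0,0,0],[0,0,0]],"rotation":[[0,0,0],[0,0,0],[0,0,0],[0,0,0],[0,0,0],[0,0,0],[0,0,0],[0,0,0]],"claw":[0.4,0.4,0.4,0.2,0.2,0.2,0.2,0.2]}' 40
python3 - <<'E'
from h import *
o=np.array([.565,.123,.129]); B=np.stack([sx,ny,nz],1)
print(((monitor.observe()["eef_pos"]-o)@B).round(4))
E
```

```text
time_s: 3.03
eef_pos: [0.5501, 0.1193, 0.1236]
orientation: [2.621, 0.002, 1.549]
wrist_force: [0.3, 0.6, 0.3]
grip_width: 0.0856
finger_force: 0.0
[-0.0156 -0.0039  0.0027]
time_s: 3.7
eef_pos: [0.5503, 0.1201, 0.1248]
orientation: [2.619, 0.001, 1.55]
wrist_force: [-4.0, -0.7, 5.7]
grip_width: 0.0402
finger_force: 39.8
[-0.0147 -0.003   0.0037]
```

```bash
python3 -m handwheel '{"slide":[[0,0,-0.04],[0,0,-0.08],[0,0,-0.12],[0,0,-0.14],[0,0,-0.14],[0,0.05,-0.14],[0,0.1,-0.14],[0,0.15,-0.14],[0,0.2,-0.14],[0,0.2,-0.14]],"rotation":[[0,0,0],[0,0,0],[0,0,0],[0,0,0],[0,0,0],[0,0,0],[0,0,0],[0,0,0],[0,0,0],[0,0,0]],"claw":[0.2,0.2,0.2,0.2,0.2,0.2,0.2,0.2,0.2,0.2]}' 40
python3 - <<'E'
from h import *
o=np.array([.565,.123,.129]); B=np.stack([sx,ny,nz],1)
print(((monitor.observe()["eef_pos"]-o)@B).round(4))
c=cam("wrist"); np.savez("w2.npz",**c); save(c,"pics/w2.png",s=1.4)
L=(cloud(c)-o)@B
for lo,hi in((.015,.03),(.035,.06)):
  k=(abs(L[...,0])<.06)&(abs(L[...,1])<.03)&(L[...,2]>lo)&(L[...,2]<hi)&(c["depth"]>0)
  Q=L[k]; print(k.sum(),np.percentile(Q,[1,50,99],axis=0).round(4).tolist())
E
```

```text
time_s: 4.53
eef_pos: [0.5673, 0.1198, 0.1577]
orientation: [2.619, 0.001, 1.549]
wrist_force: [-0.3, 0.1, -0.4]
grip_width: 0.0402
finger_force: 40.9
[ 0.0164 -0.0032  0.0237]
4272 [[-0.0006, -0.0152, 0.0219], [0.0162, 0.0042, 0.0248], [0.0335, 0.02, 0.0292]]
3754 [[-0.0165, -0.0143, 0.0356], [0.0316, 0.0046, 0.0438], [0.0493, 0.0198, 0.0596]]
```

View pics/w2.png

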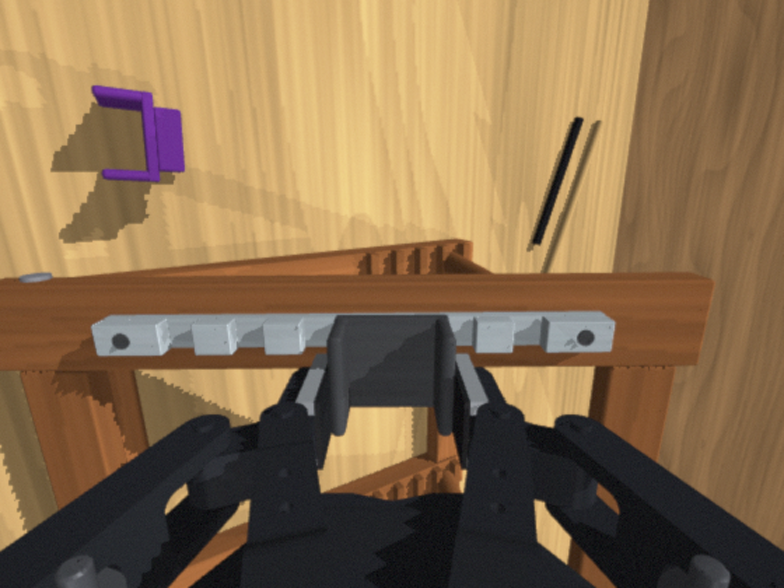

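The picture shows the bracket held at (390,360), square to the strip and lifted 20 mm, centred at rack x ≈ +16. I'll lower it with a 1 mm correction down the slope.

```bash
python3 -m handwheel '{"slide":[[0,-0.007,0],[0,-0.007,0.03],[0,-0.007,0.06],[0,-0.007,0.09],[0,-0.007,0.115],[0,-0.007,0.13],[0,-0.007,0.135],[0,-0.007,0.135],[0,-0.007,0.135]],"rotation":[[0,0,0],[0,0,0],[0,0,0],[0,0,0],[0,0,0],[0,0,0],[0,0,0],[0,0,0],[0,0,0]],"claw":[0.2,0.2,0.2,0.2,0.2,0.2,0.2,0.2,0.2]}' 40
python3 - <<'E'
from h import *
o=np.array([.565,.123,.129]); B=np.stack([sx,ny,nz],1)
print(((monitor.observe()["eef_pos"]-o)@B).round(4))
c=cam("wrist")
L=(cloud(c)-o)@B
k=(abs(L[...,0]-.015)<.012)&(abs(L[...,1])<.014)&(abs(L[...,2])<.03)&(c["depth"]>0)
Q=L[k]; print(k.sum(),np.percentile(Q,[1,50,99],axis=0).round(4).tolist(), np.linalg.lstsq(np.c_[Q[:,:2],np.ones(len(Q))],Q[:,2],rcond=None)[0])
E
```

```text
time_s: 5.33
eef_pos: [0.5747, 0.1197, 0.1389]
orientation: [2.62, 0.001, 1.55]
wrist_force: [-4.9, -1.2, 3.4]
grip_width: 0.0401
finger_force: 41.6
[ 0.0134 -0.0032  0.0037]
2313 [[0.0032, -0.0136, 0.0035], [0.0151, 0.0006, 0.0048], [0.0268, 0.0137, 0.0061]] [-0.00207948  0.00196634  0.00482055]
```

Plate floor is at 4.8 and flat, so it is home. Release and withdraw.

```bash
python3 -m handwheel '{"slide":[[0,0,0],[0,0,0],[0,0,0],[0,0,0],[0,0,0],[0,0,-0.2],[0,0,-0.45],[0,0,-0.7],[0,0,-0.7]],"rotation":[[0,0,0],[0,0,0],[0,0,0],[0,0,0],[0,0,0],[0,0,0],[0,0,0],[0,0,0],[0,0,0]],"claw":[0.6,0.8,1,1,1,1,1,1,1]}' 40
python3 - <<'E'
from h import *
B=np.stack([sx,ny,nz],1)
c=cam("wrist"); t=cam("top"); np.savez("top2.npz",**t); np.savez("w3.npz",**c)
for n,cc in(("w",c),("t",t)):
 for y0 in(.123,-.076):
  o=np.array([.565,y0,.129])
  L=(cloud(cc)-o)@B
  k=(abs(L[...,0]-.015)<.012)&(abs(L[...,1])<.014)&(abs(L[...,2])<.03)&(cc["depth"]>0)
  if k.sum()<20: continue
  Q=L[k]; print(n,y0,k.sum(),np.median(Q,0).round(4), np.linalg.lstsq(np.c_[Q[:,:2],np.ones(len(Q))],Q[:,2],rcond=None)[0].round(4))
  k=(abs(L[...,0])<.06)&(abs(L[...,1])<.03)&(L[...,2]>.0195)&(L[...,2]<.03)&(cc["depth"]>0)
  Q=L[k]; print(k.sum(),np.percentile(Q,[1,50,99],axis=0).round(4).tolist())
# ledge
x,y,z=np.moveaxis(cloud(t),-1,0); col=t["color"].astype(int)
k=(z>.018)&(z<.032)&(y>.24)&(y<.36)&(x>.3)&(x<.65)&(col.max(-1)-col.min(-1)>25)&(t["depth"]>0)
Q=np.c_[x[k],y[k]].astype(np.float32); print(cv2.minAreaRect(Q),np.median(z[k]))
A=np.radians(9.9)
plan(([.49,.2,.27],down(A)),([.49,.30,.2],down(A+np.pi/2)))
E
```

```text
time_s: 6.13
eef_pos: [0.5214, 0.123, 0.2344]
orientation: [2.616, -0.001, 1.552]
wrist_force: [0.4, -0.4, 0.7]
grip_width: 0.0852
finger_force: 0.0
w 0.123 869 [0.0147 0.     0.0048] [ 0.0034 -0.0031  0.0048]
540 [[-0.0076, -0.0152, 0.0198], [-0.0028, 0.0037, 0.0234], [0.033, 0.0197, 0.025]]
t 0.123 29 [ 0.0155 -0.0107  0.0052] [0.0326 0.0337 0.0048]
21 [[-0.0069, -0.0173, 0.02], [0.029, -0.0132, 0.0235], [0.0327, -0.003, 0.0269]]
t -0.076 120 [ 0.0134 -0.      0.0068] [0.0114 0.0327 0.0067]
88 [[-0.007, -0.0177, 0.02], [0.0286, -0.0003, 0.0243], [0.0332, 0.0171, 0.028]]
((0.48541688919067383, 0.3071287274360657), (0.26961106061935425, 0.0272615198045969), 9.974960327148438) 0.023919235492496083
slide [0.5226, -0.0739, -0.3362] rot [0.0834, 0.0083, -0.0302] rows 4.5
slide [0.6567, 0.1146, 0.4667] rot [0.0, 0.0, -0.25] rows 12.6
```

```bash
python3 -m handwheel '{"slide":[[0.1,0,-0.2],[0.3,-0.05,-0.34],[0.5,-0.07,-0.34],[0.6,-0.07,-0.34],[0.7,-0.07,-0.34],[0.7,-0.07,-0.34]],"rotation":[[0.0834,0.008,-0.03],[0.0834,0.008,-0.03],[0.0834,0.008,-0.03],[0.0834,0.008,-0.03],[0.0834,0.008,-0.03],[0.0834,0.008,-0.03]],"claw":[1,1,1,1,1,1]}'
python3 - <<'E'
from h import *
A=np.radians(9.97)
plan(([.487,.307,.2],down(A+np.pi/2)))
E
```

```text
time_s: 6.73
eef_pos: [0.4936, 0.2278, 0.2664]
orientation: [-3.129, -0.001, 1.743]
wrist_force: [0.9, -0.7, -1.1]
grip_width: 0.0854
finger_force: 0.0
slide [0.527, 0.0526, 0.4431] rot [-0.0014, -0.0017, -0.2503] rows 12.6
```

```bash
python3 -m handwheel '{"slide":[[0.2,0.02,0.1],[0.4,0.05,0.2],[0.527,0.053,0.35],[0.527,0.053,0.44],[0.527,0.053,0.44],[0.527,0.053,0.44],[0.527,0.053,0.44],[0.527,0.053,0.44],[0.527,0.053,0.44],[0.527,0.053,0.44]],"rotation":[[-0.0014,-0.0017,-0.25],[-0.0014,-0.0017,-0.25],[-0.0014,-0.0017,-0.25],[-0.0014,-0.0017,-0.25],[-0.0014,-0.0017,-0.25],[-0.0014,-0.0017,-0.25],[-0.0014,-0.0017,-0.25],[-0.0014,-0.0017,-0.25],[-0.0014,-0.0017,-0.25],[-0.0014,-0.0017,-0.25]],"claw":[1,1,1,1,1,1,1,1,1,1]}'
python3 - <<'E'
from h import *
A=np.radians(9.97)
plan(([.4854,.3071,.12],down(A+np.pi/2)))
E
```

```text
time_s: 7.57
eef_pos: [0.4856, 0.305, 0.2006]
orientation: [-3.138, 0.007, 2.997]
wrist_force: [-0.3, 0.4, -0.4]
grip_width: 0.0856
finger_force: 0.0
slide [0.0073, 0.0159, 0.537] rot [-0.0008, 0.001, -0.0507] rows 2.6
```

```bash
python3 -m handwheel '{"slide":[[0.007,0.016,0.2],[0.007,0.016,0.4],[0.007,0.016,0.537],[0.007,0.016,0.537],[0.007,0.016,0.537]],"rotation":[[-0.0008,0.001,-0.0507],[-0.0008,0.001,-0.0507],[-0.0008,0.001,-0.0507],[-0.0008,0.001,-0.0507],[-0.0008,0.001,-0.0507]],"claw":[1,1,1,1,1]}'
python3 - <<'E'
from h import *
A=np.radians(9.97)
c=cam("wrist"); np.savez("w4.npz",**c); P=cloud(c); x,y,z=np.moveaxis(P,-1,0); col=c["color"].astype(int)
k=(z>.02)&(z<.03)&(y>.24)&(y<.37)&(x>.3)&(x<.67)&(col.max(-1)-col.min(-1)>25)&(c["depth"]>0)
Q=np.c_[x[k],y[k]].astype(np.float32); print(cv2.minAreaRect(Q),np.median(z[k]))
cv2.imwrite("pics/w4.png",np.vstack([c["color"][:,:,::-1]])) 
plan(([.4854,.3071,.005],down(A+np.pi/2)))
E
```

```text
time_s: 7.98
eef_pos: [0.4843, 0.3075, 0.1201]
orientation: [3.14, -0.003, -2.975]
wrist_force: [-0.0, 0.8, 1.1]
grip_width: 0.085
finger_force: 0.0
((0.48637133836746216, 0.3088992238044739), (0.2699575126171112, 0.026074782013893127), 9.965752601623535) 0.023801268482081306
slide [-0.0046, -0.0118, 0.7787] rot [0.0004, -0.0001, -0.0012] rows 2.9
```

View pics/w4.png

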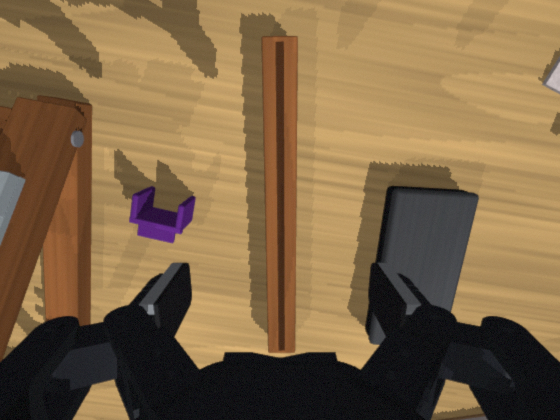

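The bar is centred at (280,195), groove up and clear of the tin (425,265) and the purple bracket (160,215). Wrist and top views agree to 2 mm, with its top at 24.

```bash
python3 -m handwheel '{"slide":[[-0.009,-0.004,0.25],[-0.009,-0.004,0.5],[-0.009,-0.004,0.65],[-0.009,-0.004,0.73],[-0.009,-0.004,0.77],[-0.009,-0.004,0.779],[-0.009,-0.004,0.779]],"rotation":[[0,0,-0.001],[0,0,-0.001],[0,0,-0.001],[0,0,-0.001],[0,0,-0.001],[0,0,-0.001],[0,0,-0.001]],"claw":[1,1,1,1,1,1,1]}'
python3 -m handwheel '{"slide":[[0,0,0],[0,0,0],[0,0,0],[0,0,0],[0,0,0],[0,0,0],[0,0,0],[0,0,0],[0,0,0]],"rotation":[[0,0,0],[0,0,0],[0,0,0],[0,0,0],[0,0,0],[0,0,0],[0,0,0],[0,0,0],[0,0,0]],"claw":[0.4,0.3,0.2,0.1,0.1,0.1,0.1,0.1,0.1]}' 60
```

```text
time_s: 8.62
eef_pos: [0.4863, 0.309, 0.0069]
orientation: [3.138, 0.002, -2.966]
wrist_force: [-0.1, 0.1, -0.6]
grip_width: 0.0853
finger_force: 0.0
time_s: 9.37
eef_pos: [0.4859, 0.3084, 0.0061]
orientation: [3.139, 0.001, -2.966]
wrist_force: [0.3, -1.5, 6.1]
grip_width: 0.0248
finger_force: 60.9
```

```bash
python3 -m handwheel '{"slide":[[0,0,-0.1],[0,0,-0.3],[0,0,-0.6],[0,0,-0.9],[0,0,-1],[0,0,-1]],"rotation":[[0,0,0],[0,0,0],[0,0,0],[0,0,0],[0,0,0],[0,0,0]],"claw":[0.1,0.1,0.1,0.1,0.1,0.1]}' 60
python3 -m handwheel '{"slide":[[0,0,-0.2],[0,0,-0.4],[0,0,-0.6],[0,0,-0.8],[0,0,-0.9],[0,0,-0.9]],"rotation":[[0,0,0],[0,0,0],[0,0,0],[0,0,0],[0,0,0],[0,0,0]],"claw":[0.1,0.1,0.1,0.1,0.1,0.1]}'
python3 - <<'E'
from h import *
plan(([.5,.2,.29],down(np.radians(45))),([.49,.08,.29],down(YAW)),([.49,.0235,.29],RB))
E
```

```text
time_s: 9.87
eef_pos: [0.4866, 0.31, 0.1605]
orientation: [3.135, 0.006, -2.965]
wrist_force: [0.3, 0.6, -2.2]
grip_width: 0.0249
finger_force: 60.0
time_s: 10.37
eef_pos: [0.486, 0.3084, 0.2929]
orientation: [3.137, 0.004, -2.966]
wrist_force: [-0.0, 0.9, -1.9]
grip_width: 0.0243
finger_force: 60.0
slide [0.035, -0.7282, 0.0162] rot [0.0009, 0.0002, 0.153] rows 7.7
slide [-0.5185, -0.6128, 0.0] rot [0.0, 0.0, 0.1271] rows 6.4
slide [-0.3766, 0.0049, 0.0] rot [-0.0833, 0.0, 0.0] rows 4.2
```

```bash
python3 -m handwheel '{"slide":[[0,-0.1,0],[0,-0.2,0],[0,-0.3,0],[0,-0.4,0],[0,-0.5,0],[0.03,-0.6,0],[0.03,-0.73,0],[0.03,-0.73,0]],"rotation":[[0,0,0.019],[0,0,0.038],[0,0,0.057],[0,0,0.076],[0,0,0.095],[0,0,0.114],[0,0,0.133],[0,0,0.152]],"claw":[0.1,0.1,0.1,0.1,0.1,0.1,0.1,0.1]}'
python3 -m handwheel '{"slide":[[-0.1,-0.1,0],[-0.2,-0.2,0],[-0.3,-0.3,0],[-0.4,-0.45,0],[-0.5,-0.6,0],[-0.52,-0.62,0],[-0.52,-0.62,0]],"rotation":[[0,0,0.019],[0,0,0.038],[0,0,0.057],[0,0,0.076],[0,0,0.095],[0,0,0.114],[0,0,0.127]],"claw":[0.1,0.1,0.1,0.1,0.1,0.1,0.1]}'
python3 - <<'E'
from h import *
o=np.array([.565,.0235,.129]); 
plan((o+np.stack([sx,ny,nz],1)@[.013,0,.10],RB))
E
```

```text
time_s: 11.03
eef_pos: [0.5012, 0.1934, 0.2873]
orientation: [-3.138, -0.001, 2.352]
wrist_force: [-0.2, -1.0, -2.8]
grip_width: 0.0244
finger_force: 59.9
time_s: 11.62
eef_pos: [0.4899, 0.0738, 0.2876]
orientation: [-3.138, -0.0, 1.553]
wrist_force: [0.3, 0.1, -1.2]
grip_width: 0.0248
finger_force: 59.9
slide [-0.3276, 0.2501, 0.4355] rot [-0.0839, 0.0002, -0.0007] rows 4.3
```

```bash
python3 -m handwheel '{"slide":[[-0.1,0.06,0],[-0.2,0.12,0],[-0.3,0.2,0.1],[-0.33,0.25,0.2],[-0.33,0.25,0.3],[-0.33,0.25,0.43],[-0.33,0.25,0.43]],"rotation":[[-0.02,0,0],[-0.04,0,0],[-0.06,0,-0.0007],[-0.084,0,-0.0007],[-0.084,0,-0.0007],[-0.084,0,-0.0007],[-0.084,0,-0.0007]],"claw":[0.1,0.1,0.1,0.1,0.1,0.1,0.1]}'
python3 - <<'E'
from h import *
B=np.stack([sx,ny,nz],1)
o=np.array([.565,.0235,.129]); s=monitor.observe(); print(((s["eef_pos"]-o)@B).round(4)); print((B.T@R.from_euler("xyz",s["orientation"]).as_matrix()).round(4))
def ledge(c):
  L=(cloud(c)-o)@B; col=c["color"].astype(int)
  k=(abs(L[...,1])<.16)&(abs(L[...,0]-.013)<.025)&(L[...,2]>.075)&(L[...,2]<.135)&(c["depth"]>0)&(col[...,0]-col[...,2]>25)
  Q=L[k]; U=np.linalg.svd(Q-Q.mean(0),full_matrices=False)[2]
  print(k.sum(),np.percentile(Q,[.5,50,99.5],axis=0).round(4).tolist(),U[0].round(4))
for n in("top","wrist","scene"):
  c=cam(n); np.savez(n+"5.npz",**c); ledge(c)
  if n=="scene": save(c,"pics/s5.png",crop=(120,100,480,380),s=2)
plan((o+B@[.013,0,.045],RB),(o+B@[.013,0,.0115],RB))
E
```

```text
time_s: 12.2
eef_pos: [0.5232, 0.0269, 0.2197]
orientation: [2.624, -0.0, 1.569]
wrist_force: [-0.2, 0.2, -1.8]
grip_width: 0.0249
finger_force: 59.8
[0.0091 0.0029 0.0994]
[[-0.0096  0.9999 -0.0057]
 [ 0.9999  0.0097  0.0057]
 [ 0.0058 -0.0056 -0.9999]]
1837 [[-0.0044, -0.1318, 0.0949], [0.0126, 0.0246, 0.1171], [0.0228, 0.1349, 0.1215]] [-0.0082  0.9999  0.0068]
21762 [[-0.0015, -0.0337, 0.1165], [0.0116, 0.0605, 0.1185], [0.0245, 0.1178, 0.1205]] [ 0.0103 -0.9999 -0.0087]
1688 [[0.0084, -0.1315, 0.0951], [0.0271, -0.013, 0.1072], [0.0318, 0.1359, 0.1204]] [ 0.0072 -0.9999 -0.0097]
slide [-0.0351, -0.022, 0.3783] rot [0.0004, -0.0013, 0.0015] rows 1.4
slide [0.0, 0.0, 0.2233] rot [-0.0, 0.0, 0.0] rows 0.9
```

View pics/s5.png

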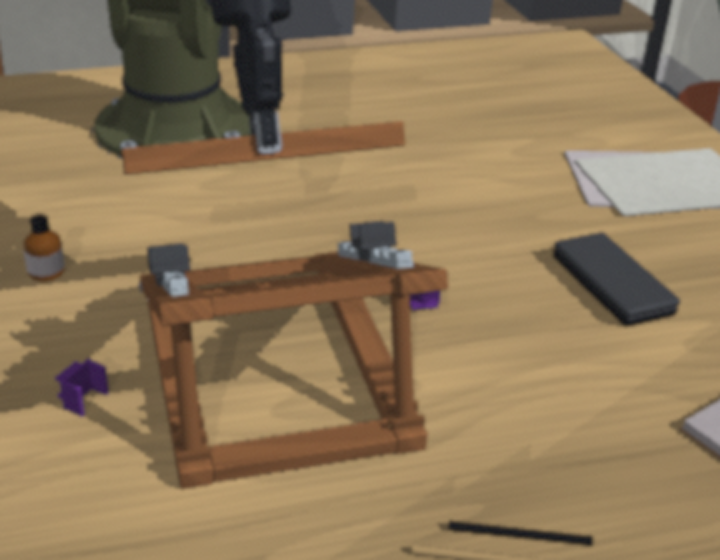

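```bash
python3 - <<'E'
from h import *
B=np.stack([sx,ny,nz],1)
o=np.array([.565,.0235,.129]); s=monitor.observe(); print(((s["eef_pos"]-o)@B).round(4)); print((B.T@R.from_euler("xyz",s["orientation"]).as_matrix()).round(4))
plan((o+B@[.013,0,.045],RB))
E
```

```text
[0.0161 0.0048 0.1018]
[[-0.0095  0.9999  0.0028]
 [ 0.9999  0.0094  0.008 ]
 [ 0.008   0.0028 -0.9999]]
slide [-0.0351, -0.022, 0.3783] rot [0.0004, -0.0013, 0.0015] rows 1.4
```

```bash
cat >> h.py <<'E'
BB=np.stack([sx,ny,nz],1); O=np.array([.565,.0235,.129])
def ledge(c,zlo,zhi):
  L=(cloud(c)-O)@BB; col=c["color"].astype(int)
  k=(abs(L[...,1])<.16)&(abs(L[...,0]-.013)<.03)&(L[...,2]>zlo)&(L[...,2]<zhi)&(c["depth"]>0)&(col[...,0]-col[...,2]>25)
  Q=L[k]; 
  for a,b in((-.13,-.08),(-.08,-.03),(.03,.08),(.08,.13)):
    q=Q[(Q[:,1]>a)&(Q[:,1]<b)]
    if len(q)>30: print("  y",a,b,len(q),np.percentile(q[:,[0,2]],[1,50,99],axis=0).round(4).tolist())
  print("  ends",np.percentile(Q[:,1],[.3,99.7]).round(4))
E
python3 - <<'E'
from h import *
for n in("wrist","top","wrist"):
  c=cam(n); s=monitor.observe(); print(n,s["time_s"],((s["eef_pos"]-O)@BB).round(4),(BB.T@R.from_euler("xyz",s["orientation"]).as_matrix())[:,2].round(4)); ledge(c,.11,.135)
E
```

```text
wrist 12.4 [0.0169 0.0048 0.1021] [ 0.0043  0.0079 -0.9999]
  y -0.08 -0.03 346 [[0.0036, 0.1175], [0.0161, 0.119], [0.0286, 0.1202]]
  y 0.03 0.08 7350 [[0.0029, 0.1182], [0.0155, 0.1199], [0.0281, 0.1214]]
  y 0.08 0.13 7844 [[0.0025, 0.1185], [0.0152, 0.1203], [0.0278, 0.122]]
  ends [-0.0335  0.1188]
top 12.45 [0.0172 0.0046 0.1022] [ 0.005   0.0076 -0.9999]
  y -0.13 -0.08 361 [[0.0051, 0.1114], [0.0193, 0.1191], [0.0303, 0.1222]]
  y -0.08 -0.03 357 [[0.0042, 0.1111], [0.0186, 0.1195], [0.0302, 0.1227]]
  y 0.03 0.08 382 [[0.0035, 0.1105], [0.0179, 0.1204], [0.0295, 0.124]]
  y 0.08 0.13 373 [[0.0034, 0.1121], [0.0173, 0.121], [0.0291, 0.1243]]
  ends [-0.1302  0.1376]
wrist 12.5 [0.0172 0.0044 0.1023] [ 0.0052  0.0073 -0.9999]
  y -0.08 -0.03 374 [[0.0047, 0.118], [0.0172, 0.1194], [0.0301, 0.1208]]
  y 0.03 0.08 7362 [[0.004, 0.1187], [0.0166, 0.1203], [0.0293, 0.1218]]
  y 0.08 0.13 7784 [[0.0037, 0.119], [0.0164, 0.1207], [0.029, 0.1224]]
  ends [-0.0336  0.1186]
```

```bash
python3 - <<'E'
from h import *
plan((O+BB@[.0132,.0007,.048],RB))
E
```

```text
slide [-0.0268, -0.029, 0.3615] rot [0.0008, -0.0012, 0.0013] rows 1.4
```

```bash
python3 -m handwheel '{"slide":[[-0.027,-0.029,0.1],[-0.027,-0.029,0.2],[-0.027,-0.029,0.3],[-0.027,-0.029,0.36],[-0.027,-0.029,0.36],[-0.027,-0.029,0.36],[-0.027,-0.029,0.36],[-0.027,-0.029,0.36]],"rotation":[[0.0008,-0.0012,0.0013],[0.0008,-0.0012,0.0013],[0.0008,-0.0012,0.0013],[0.0008,-0.0012,0.0013],[0.0008,-0.0012,0.0013],[0.0008,-0.0012,0.0013],[0.0008,-0.0012,0.0013],[0.0008,-0.0012,0.0013]],"claw":[0.1,0.1,0.1,0.1,0.1,0.1,0.1,0.1]}'
python3 - <<'E'
from h import *
for n in("wrist","top"):
  c=cam(n); s=monitor.observe(); print(n,s["time_s"],((s["eef_pos"]-O)@BB).round(4),(BB.T@R.from_euler("xyz",s["orientation"]).as_matrix())[:,2].round(4)); ledge(c,.055,.08)
  L=(cloud(c)-O)@BB; col=c["color"].astype(int)
  for sg in(-1,1):
    k=(abs(L[...,1]-sg*.0995)<.025)&(abs(L[...,0]-.013)<.03)&(L[...,2]>.02)&(L[...,2]<.027)&(c["depth"]>0)&(abs(col[...,0]-col[...,2])<25)
    if k.sum()>10: print("bracket",sg,np.percentile(L[k],[1,50,99],axis=0).round(4).tolist())
  if n=="wrist": save(c,"pics/w6.png",s=1.4)
plan((O+BB@[.0132,.0007,.0125],RB))
E
```

```text
time_s: 13.17
eef_pos: [0.5515, 0.0241, 0.1773]
orientation: [2.618, 0.001, 1.558]
wrist_force: [0.2, -0.3, -1.3]
grip_width: 0.0246
finger_force: 60.0
wrist 13.2167 [0.0124 0.0004 0.0486] [ 3.e-04 -8.e-04 -1.e+00]
  y -0.08 -0.03 738 [[-0.0002, 0.0647], [0.0122, 0.0661], [0.0251, 0.0674]]
  y 0.03 0.08 7590 [[-0.0003, 0.0646], [0.0122, 0.0662], [0.025, 0.0678]]
  y 0.08 0.13 7053 [[-0.0001, 0.0645], [0.0126, 0.0663], [0.0251, 0.0679]]
  ends [-0.0378  0.1145]
bracket 1 [[-0.0086, 0.0839, 0.0225], [-0.0056, 0.1015, 0.0244], [0.0319, 0.1181, 0.0261]]
top 13.2667 [0.0123 0.0003 0.0485] [ 2.e-04 -9.e-04 -1.e+00]
  y -0.13 -0.08 324 [[0.0002, 0.0597], [0.0133, 0.0664], [0.025, 0.0702]]
  y -0.08 -0.03 301 [[-0.0013, 0.0568], [0.0145, 0.0664], [0.0248, 0.0701]]
  y 0.03 0.08 335 [[-0.0001, 0.0559], [0.0137, 0.0662], [0.0255, 0.0699]]
  y 0.08 0.13 324 [[0.0004, 0.0578], [0.0134, 0.0664], [0.0254, 0.0705]]
  ends [-0.1351  0.1331]
bracket -1 [[0.0299, -0.1129, 0.0205], [0.0324, -0.0966, 0.0239], [0.0348, -0.0823, 0.0266]]
bracket 1 [[0.0273, 0.0832, 0.0203], [0.0301, 0.098, 0.024], [0.032, 0.1149, 0.0267]]
slide [0.003, 0.0058, 0.2401] rot [0.0, 0.0001, 0.0] rows 0.9
```

View pics/w6.png

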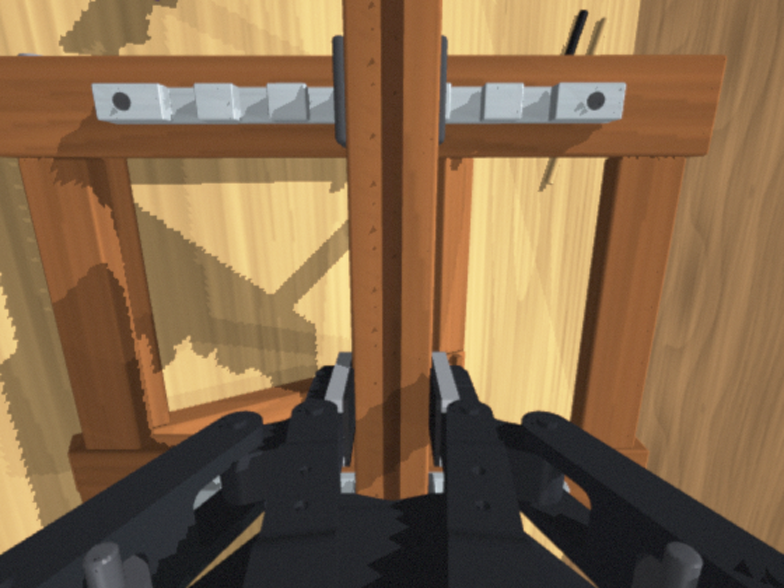

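Ledge at (395,250) sits centred between the low bracket's lips at (340,90) and (443,90). Its underside is 37 mm above the cradle floor. Lowering.

```bash
python3 -m handwheel '{"slide":[[0.002,0.004,0.05],[0.002,0.004,0.1],[0.002,0.004,0.14],[0.002,0.004,0.17],[0.002,0.004,0.2],[0.002,0.004,0.22],[0.002,0.004,0.235],[0.002,0.004,0.245],[0.002,0.004,0.245],[0.002,0.004,0.245]],"rotation":[[0,0,0],[0,0,0],[0,0,0],[0,0,0],[0,0,0],[0,0,0],[0,0,0],[0,0,0],[0,0,0],[0,0,0]],"claw":[0.1,0.1,0.1,0.1,0.1,0.1,0.1,0.1,0.1,0.1]}'
python3 - <<'E'
from h import *
for n in("wrist","top"):
  c=cam(n); s=monitor.observe(); print(n,s["wrist_force"].round(1),((s["eef_pos"]-O)@BB).round(4),(BB.T@R.from_euler("xyz",s["orientation"]).as_matrix())[:,2].round(4)); ledge(c,.022,.045)
E
```

```text
time_s: 14.1
eef_pos: [0.57, 0.0241, 0.1456]
orientation: [2.618, 0.001, 1.558]
wrist_force: [-4.0, -0.9, 4.4]
grip_width: 0.0245
finger_force: 60.9
wrist [-4.7 -1.1  5.7] [0.0126 0.0007 0.0118] [-0.e+00 -8.e-04 -1.e+00]
  y -0.08 -0.03 698 [[-0.0001, 0.028], [0.0123, 0.0293], [0.0252, 0.0305]]
  y 0.03 0.08 7580 [[-0.0002, 0.0279], [0.0123, 0.0295], [0.0251, 0.0311]]
  y 0.08 0.13 7176 [[-0.0003, 0.0272], [0.0123, 0.0296], [0.0253, 0.0313]]
  ends [-0.0375  0.1148]
top [-5.3 -0.7  6.3] [0.0126 0.0007 0.0118] [-0.e+00 -9.e-04 -1.e+00]
  y -0.13 -0.08 309 [[-0.0043, 0.0235], [0.0125, 0.0295], [0.0295, 0.0329]]
  y -0.08 -0.03 283 [[-0.0011, 0.0255], [0.0141, 0.0294], [0.0251, 0.0331]]
  y 0.03 0.08 306 [[0.0004, 0.0226], [0.0137, 0.0299], [0.0255, 0.0335]]
  y 0.08 0.13 295 [[-0.0073, 0.0228], [0.0136, 0.0298], [0.0254, 0.0335]]
  ends [-0.1346  0.1338]
```

Top at 29.4 against 29 expected, light contact force: seated. Release and withdraw.

```bash
python3 -m handwheel '{"slide":[[0,0,0],[0,0,0],[0,0,0],[0,0,0],[0,0,0],[0,0,-0.15],[0,0,-0.35],[0,0,-0.6],[0,0,-0.9],[0,0,-0.9]],"rotation":[[0,0,0],[0,0,0],[0,0,0],[0,0,0],[0,0,0],[0,0,0],[0,0,0],[0,0,0],[0,0,0],[0,0,0]],"claw":[0.5,0.7,1,1,1,1,1,1,1,1]}'
python3 -m handwheel '{"slide":[[0,-0.2,-0.1],[0,-0.4,-0.2],[0,-0.6,-0.3],[0,-0.6,-0.3],[0,-0.6,-0.3]],"rotation":[[0,0,0],[0,0,0],[0,0,0],[0,0,0],[0,0,0]],"claw":[1,1,1,1,1]}'
python3 - <<'E'
from h import *
c=cam("top"); ledge(c,.022,.045)
w=cam("wrist"); ledge(w,.022,.045); s=cam("scene"); ledge(s,.022,.045)
a=cv2.resize(c["color"][70:290,80:480],(560,308)); b=s["color"][150:370,120:520]
cv2.imwrite("pics/end.png",np.vstack([a,cv2.resize(b,(560,280))])[:,:,::-1])
for n in("ink","tin","pur1","ruler"): pass
E
```

```text
time_s: 15.03
eef_pos: [0.5119, 0.0223, 0.2486]
orientation: [2.618, 0.001, 1.554]
wrist_force: [0.3, -1.4, 0.4]
grip_width: 0.0853
finger_force: 0.0
time_s: 15.45
eef_pos: [0.4102, 0.0227, 0.2417]
orientation: [2.617, 0.004, 1.551]
wrist_force: [0.5, -0.4, 0.2]
grip_width: 0.0857
finger_force: 0.0
  y -0.13 -0.08 316 [[-0.0051, 0.023], [0.0121, 0.0297], [0.0294, 0.0335]]
  y -0.08 -0.03 309 [[-0.0013, 0.0235], [0.0127, 0.0297], [0.0246, 0.0333]]
  y 0.03 0.08 294 [[-0.0013, 0.0255], [0.0124, 0.0298], [0.0245, 0.0337]]
  y 0.08 0.13 325 [[-0.0071, 0.0233], [0.0119, 0.0296], [0.0248, 0.0335]]
  ends [-0.1345  0.1338]
  y -0.13 -0.08 893 [[-0.0016, 0.0231], [0.0087, 0.0292], [0.0227, 0.0308]]
  y -0.08 -0.03 1141 [[-0.0014, 0.0236], [0.0101, 0.0292], [0.0241, 0.0309]]
  y 0.03 0.08 1616 [[-0.0015, 0.0232], [0.0104, 0.0295], [0.0241, 0.0313]]
  y 0.08 0.13 1941 [[-0.0015, 0.0228], [0.0105, 0.0296], [0.0269, 0.0314]]
  ends [-0.1327  0.1351]
  y -0.13 -0.08 125 [[0.0113, 0.0224], [0.0249, 0.0272], [0.0353, 0.0308]]
  y -0.08 -0.03 139 [[0.0116, 0.0221], [0.0242, 0.0267], [0.0281, 0.0309]]
  y 0.03 0.08 128 [[0.01, 0.0222], [0.024, 0.0269], [0.0282, 0.031]]
  y 0.08 0.13 110 [[0.0134, 0.0222], [0.0246, 0.0273], [0.0338, 0.0311]]
  ends [-0.1357  0.1332]
```

View pics/end.png

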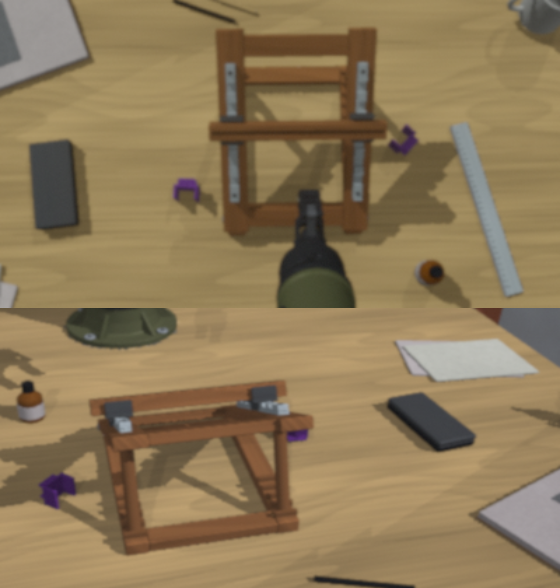

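The bar lies level across both brackets, from (210,130) to (385,130) in the top view, groove up and with equal overhangs. The ruler, ink and tin are untouched and the gripper is clear.

```bash
python3 -c "
from rig import order
print(order.job_done())"
```

```text
the job is handed in; nothing more can be done
None
```

The job is handed in: the low bracket is home one notch up, level with the other, and the ledge bar lies groove up, seated in both cradles and centred to within about 1 mm; it took about 16 s, and the ruler, ink bottle and tin were not touched.

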